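Level the tilting jig, lock it and snap the control board onto its four standoffs

ROBOT

A 6-joint arm with a two-finger parallel gripper is mounted at the origin on the work surface. World frame = base frame: x ahead of the robot, y to its left, z up, the work surface at z = 0. Lengths are in m, angles in rad, forces in N, time in s.
With the tool pointing down it reaches from about 0.25 to 0.8 m from the base axis. Payload 8.5 kg.
Tool frame: the origin (TCP) lies at the very end of the fingers, on their centre line; the grasp point (between the pads) lies 19 mm behind it (r.grasp_offset is the x of the grasp point in the tool frame, in m); x points along the fingers, y is the direction in which the jaws open and shut, and the axes are right-handed (so a half turn about x gives the same grasp; the last joint's range is limited). The gripper opens to 85 mm and grips with 20 to 120 N. Pads are 22 mm wide; open, the fingers measure 114 mm over their backs; the gripper's body (76 mm by 85 mm) begins 54 mm behind the grasp point. The pads swing forward as they close: fully open they stand 13 mm farther back than shut.
Start: joints at [1.286, 0.238, -0.013, 1.319, 0, 1.571], TCP at [0.147, 0.504, 0.231] pointing down, gripper open.
Joint ranges: [-2.66, 2.66], [-1.03, 1.9], [-1.14, 1.46], [-1.82, 2.27], [-1.45, 1.34], [-3.14, 3.14]. Speed limits (rad/s): [2.22, 2.22, 2.79, 3.14, 3.14, 3.14].

INTERFACE

Orientations are given as a unit quaternion [w, x, y, z].
In Python, from cell import r gives the robot as it stands.
- The arm moves only by the shell command python3 -m pendant 'ROWS'. ROWS is text: rows parted by semicolons, each of 7 numbers parted by spaces: the shift along the tool's x, y, z each as a share of 0.5 m, from -1 to 1, then the turn, a rotation vector about the tool's x, y, z each as a share of 45 degrees, from -1 to 1, then the closure, from -1 (fully open) to 1 (shut). In form: tx ty tz rx ry rz grip; .... A call has 1 to 10 rows; each row shifts and turns the commanded pose from where the row before left it, along the tool's axes as they then stand; what a row does not reach is not made up. A row lasts 1/8 s, in which the tool goes at most 62.5 mm and 10.7 degrees, less where a joint would pass 70% of its speed; a pose out of reach is approached as far as the arm can. A call with a number of a shift or a turn outside -1 to 1 is refused whole. A call with a gripper value outside its range is refused whole. The fingers move at their own pace and stop on an object; the grip force is fixed at half the most. Time passes only in rows, so rows that do not move let the fingers close. It gives the time, the measured TCP pose, the force and the opening at its end, in the units of the state.
- r.state(): the state, without advancing time (a new reading comes with each control period).
- r.grab_frame(name): name is "scene" or "top" or "wrist"; returns the picture (480x640x3 uint8, red, green, blue); there is no depth.
- r.camera_model(name): a dict with "fx", "fy", "cx", "cy" (pixels), "xyz" and "rotation" of the camera in the world; the wrist camera has in their place "mount" (4x4, takes a point from camera to tool coordinates, whose origin is the TCP and whose axes are the tool frame's). Camera axes: x right, y down, z forward; pixel columns grow to the right and rows downward; lengths in m; the calibration is good to about 2 mm. A picture is of the moment at which its call begins: read the wrist's pose just before it. camera_model takes no time and is no camera call.
- r.job_done(): hands the job in, once; it reports no verdict.
The state is a dict: "t": time; "joint_pos": joint angles; "joint_vel": joint speeds; "joint_efforts": joint torques, N m; "position": TCP position; "tool_rot": TCP orientation; "contact_force": force on the tool from outside, world axes, zero at the start; "torque": the same for the moment, N m; "gripper_width": finger opening in m.
Only numpy, scipy, OpenCV 4.12 (cv2) and the standard library are available. Lean on these libraries where they do the work, as an engineer would, in place of code of your own. Each camera call takes 0.05 s, during which the arm holds its last target.

TASK

Swing the jig's tilted cradle level by its red tab and push the yellow lock pin fully down so that it cannot tip. Then take the green board off the white mat by its heat sink, lay it over the four snap standoffs of the cradle and press it down until every one of the four hooks has clicked over it and the board sits fully home on its shoulders, and let go. Leave the other things on the bench where they are.

Things in the scene. Friction and masses are not known exactly. Their poses are not given: they have to be found in the camera images.
- jig: Tilting jig fixed to the bench: grey base 180 mm (x) by 290 mm (y, -125 to +165), aluminium uprights at y = +-118 mm, tops 137 (-y) and 178 mm (+y) high. Origin: on the bench under the cradle's middle. +x points away from the robot, y along the trunnion axis, which lies 115 mm above the bench; steel drum and lock pin at the +y end.
- cradle (a joint): Tilt of the cradle, rad. 0 = level; positive = far (+x) edge with the red tab up. Starts 0.3 to 0.6, stops at -0.25 and 0.7. It stays where left (friction 0.4 N m, about 5 N at the tab) but tips when the board is pressed off the axis unless the pin is in; then it has about 0.02 rad of play.
- tab (a point): Middle of the top face of the red push tab on the cradle's far edge, 85 mm from the trunnion axis and 6 mm below its plane: 109 mm above the bench when level. The tab spans 62 to 102 mm from the axis, 70 mm in y, 8 mm thick. Turns with the cradle; its x axis points outward along the tab.
- pin (a joint): How far the lock pin is pushed down, m: 0 = up (start), 0.025 = fully in. It enters only with the slot of the steel drum beneath it, that is with the cradle within about 0.06 rad of level; its round tip then draws the cradle level. About 4 N slides it, some more to draw the cradle level; it stays where left.
- pin_top (a point): Top centre of the lock pin's yellow knob (34 mm diameter, 14 mm high, on a vertical steel pin), 145 mm along the jig's +y from its middle. 217.5 mm above the bench when up, 192.5 mm when fully in.
- nest (a point): Middle of the four standoffs at the height of their black 18 mm square shoulders, where the board's underside rests: 121 mm above the bench when level. Axes as the jig's, turning with the cradle. Yellow snap posts at x = +-44, y = +-68 mm reach 18 mm above the shoulders, are 9 (x) by 13 mm (y), tapering upward. A board just laid on rests on the hooks' slopes about 11 mm too high.
- board: Green board, 120 (x) by 170 (y) by 5 mm, 0.2 to 0.4 kg, flat on the mat. Origin: centre of the underside, z up. In its middle a black heat sink to grip, 34 (x) by 64 mm (y), top 31 mm above the underside. Holes 14 (x) by 16 mm (y) at x = +-44, y = +-68 mm. Fits either way round (180 degrees). Small parts up to 10 mm high on the long edges within 21 mm of y = 0; elsewhere free to press on.
- mat: White mat fixed to the bench, 300 mm (x) by 240 mm (y), 6 mm thick, on the other side from the jig; origin under its middle.
- board_corner0 (a point): Point at the level of the board's underside, in the middle of the hole at x = -44, y = -68 mm of the board. When home it is level with the shoulders. About 5 to 9 N down on the board near here forces it past the hook (twice that midway between two hooks, x = 0, y = +-68); the last 5 mm then go easily, and it clicks only when pressed home.
- board_corner1 (a point): Point at the level of the board's underside, in the middle of the hole at x = -44, y = 68 mm of the board. When home it is level with the shoulders. About 5 to 9 N down on the board near here forces it past the hook (twice that midway between two hooks, x = 0, y = +-68); the last 5 mm then go easily, and it clicks only when pressed home.
- board_corner2 (a point): Point at the level of the board's underside, in the middle of the hole at x = 44, y = -68 mm of the board. When home it is level with the shoulders. About 5 to 9 N down on the board near here forces it past the hook (twice that midway between two hooks, x = 0, y = +-68); the last 5 mm then go easily, and it clicks only when pressed home.
- board_corner3 (a point): Point at the level of the board's underside, in the middle of the hole at x = 44, y = 68 mm of the board. When home it is level with the shoulders. About 5 to 9 N down on the board near here forces it past the hook (twice that midway between two hooks, x = 0, y = +-68); the last 5 mm then go easily, and it clicks only when pressed home.
- hook_a (a joint): How far the sprung hook on the outer (y) side of the post at x = -44, y = -68 mm from point nest is pushed inward, m: 0 = sprung out (free, or clicked over the board), 0.002 to 0.005 while the board is forced past. Its catch is 6.5 mm above the shoulder and overhangs the hole's edge by 3 mm.
- hook_b (a joint): How far the sprung hook on the outer (y) side of the post at x = -44, y = 68 mm from point nest is pushed inward, m: 0 = sprung out (free, or clicked over the board), 0.002 to 0.005 while the board is forced past. Its catch is 6.5 mm above the shoulder and overhangs the hole's edge by 3 mm.
- hook_c (a joint): How far the sprung hook on the outer (y) side of the post at x = 44, y = -68 mm from point nest is pushed inward, m: 0 = sprung out (free, or clicked over the board), 0.002 to 0.005 while the board is forced past. Its catch is 6.5 mm above the shoulder and overhangs the hole's edge by 3 mm.
- hook_d (a joint): How far the sprung hook on the outer (y) side of the post at x = 44, y = 68 mm from point nest is pushed inward, m: 0 = sprung out (free, or clicked over the board), 0.002 to 0.005 while the board is forced past. Its catch is 6.5 mm above the shoulder and overhangs the hole's edge by 3 mm.
- screwdriver: Screwdriver with orange handle, 190 mm long, lying along the near edge of the white mat; origin under its middle. A bystander.
- bottle: White bottle with red cap, 52 mm across, 130 mm tall, standing beyond the work area; origin under its middle. A bystander.
- pliers: Pliers, 165 mm long, 15 mm high, lying beyond the work area; origin under the middle. A bystander.
- handle_part: Black tube with a square head, 145 mm long, 44 mm high, lying beyond the work area; origin under the middle. A bystander.
- collar: Steel ring, 60 mm outside diameter, 30 mm high, lying beyond the work area; origin under its middle. A bystander.
Things that resemble listed ones, but are neither listed nor needed, are in the scene too. Of the things that look like the board, the smaller one is meant.

How it is judged:
On the way, in this order (a step that is already met when the one before it is completed fails the run):
1. the cradle is level and the lock pin is fully in (value of joint pin above 0.019 m and value of joint cradle between -0.05 and 0.05 rad), for 0.2 s.
2. all four hooks have clicked over the board (all of step 1 and value of joint each of hook_a, hook_b, hook_c, hook_d below 0.0012 m and z of board_corner0 in the frame of nest between -0.003 and 0.0025 m and z of board_corner1 in the frame of nest between -0.003 and 0.0025 m and z of board_corner2 in the frame of nest between -0.003 and 0.0025 m and z of board_corner3 in the frame of nest between -0.003 and 0.0025 m and horizontal distance between board and nest below 0.006 m and angle between the y axis of board and the y axis of nest, either way round below 0.06 rad), for 0.2 s.
At the end, for the whole second after the job is handed in: Cradle level (0.05 rad), lock pin in (19 mm or more); board over the four standoffs (centred within 6 mm, long side along the trunnion axis within 0.06 rad), each hole at most 2.5 mm above the shoulders, every hook sprung out (within 1.2 mm); at rest, released (all of step 2 and linear speed of board below 0.02 m/s and angular speed of board below 0.2 rad/s); the robot touches nothing.
It fails at once if a bystander (screwdriver, bottle, pliers, black part or steel ring) is moved by more than 50 mm (distance of any of screwdriver, bottle, pliers, handle_part, collar from where it was at the start of the episode above 0.05 m).
It also fails if it takes over 64 s, if anything falls off the work surface, if the arm or the gripper's body presses on something with over 40 N, if the wrist force passes 120 N, or if a joint passes its speed limit or range.

## Working session

There is one attempt and no reset: what is moved stays moved. The work goes in short steps, Python scripts to look and compute and a shell command to move; the robot and the scene stay as the last step left them, time stands still between calls to the robot, and variables do not carry over. Pictures are saved under pics/ and viewed, and the job is handed in when it is done.

```bash
ls; mkdir -p pics; python3 - <<'E'
from cell import r
import cv2, json
for n in ("scene","top"):
    im=r.grab_frame(n); cv2.imwrite(f"pics/{n}0.png",im[:,:,::-1])
for n in ("scene","top","wrist"): print(n,r.camera_model(n))
print(r.state(), r.grasp_offset)
E
```

```text
pics
scene {'fx': 583.673743495264, 'fy': 583.673743495264, 'cx': 313.73602072462387, 'cy': 229.51130507309566, 'xyz': array([ 1.34138339, -0.17853599,  1.31034539]), 'rotation': array([-0.25326728,  0.74447428,  0.58687893, -0.19283893])}
top {'fx': 437.69067279016275, 'fy': 437.69067279016275, 'cx': 318.0755176596428, 'cy': 242.6008647115156, 'xyz': array([0.31361138, 0.03716108, 1.20845577]), 'rotation': array([-0.05129814,  0.71498787, -0.69476695,  0.05881952])}
wrist {'fx': 386.589298091688, 'fy': 386.589298091688, 'cx': 327.7882042940524, 'cy': 243.62330962056188, 'mount': array([[-1.71574931e-04, -2.57852990e-01,  9.66184147e-01,
        -1.41832339e-01],
       [ 9.99999202e-01, -1.25390061e-03, -1.57058287e-04,
        -2.30296492e-04],
       [ 1.25199684e-03,  9.66183349e-01,  2.57853000e-01,
        -6.65575713e-02],
       [ 0.00000000e+00,  0.00000000e+00,  0.00000000e+00,
         1.00000000e+00]])}
{'t': 0.1, 'joint_pos': array([ 1.28597787e+00,  2.38704047e-01, -1.41594471e-02,  1.31924014e+00,
       -1.48514237e-05,  1.57078175e+00]), 'joint_vel': array([ 0.00032382,  0.00102272,  0.00184944, -0.0001034 , -0.00081182,
       -0.00089688]), 'joint_efforts': array([-5.55046518e-04, -5.39722252e+01,  3.46999848e+01,  1.33670733e-02,
        5.42014936e-05, -6.03886861e-07]), 'position': array([0.14741177, 0.50347628, 0.23075481]), 'tool_rot': array([ 0.69988887,  0.09989511,  0.70000968, -0.10081165]), 'contact_force': array([-0.57028789,  0.84071997, -0.24152947]), 'torque': array([ 0.03251727, -0.0584596 ,  0.05196251]), 'gripper_width': 0.08543026799481876} -0.0187
```

View pics/scene0.png

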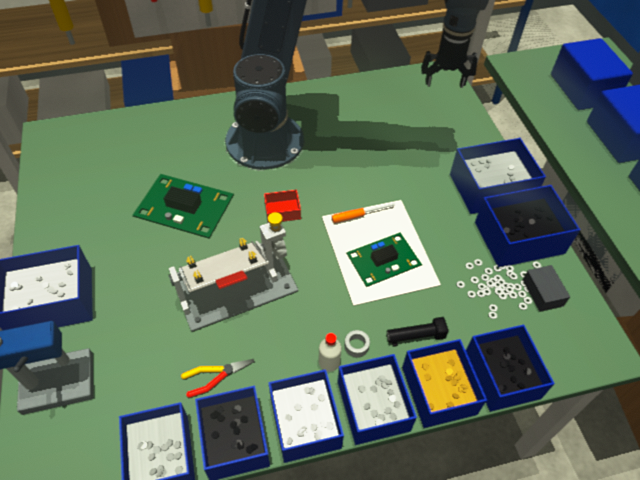

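View pics/top0.png

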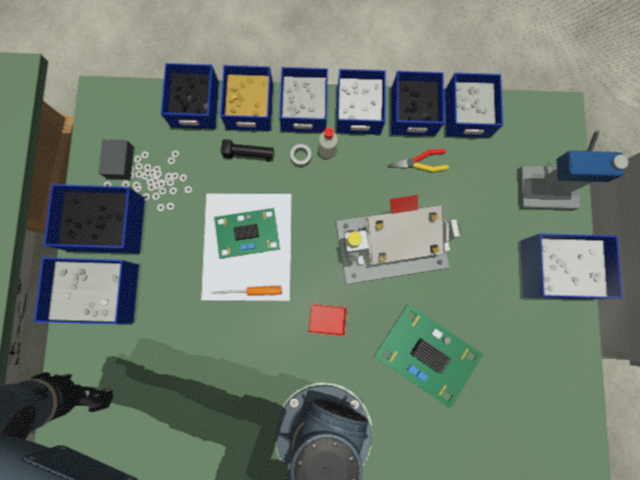

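```bash
cat > h.py <<'E'
import numpy as np, cv2
from scipy.spatial.transform import Rotation as R
from cell import r
def rot(q): return R.from_quat([q[1],q[2],q[3],q[0]]).as_matrix()
def cam(n, st=None):
    c=r.camera_model(n); K=np.array([[c['fx'],0,c['cx']],[0,c['fy'],c['cy']],[0,0,1]])
    if n=='wrist':
        st=st or r.state(); T=np.eye(4); T[:3,:3]=rot(st['tool_rot']); T[:3,3]=st['position']; T=T@c['mount']
        return K,T[:3,:3],T[:3,3]
    return K,rot(c['rotation']),np.array(c['xyz'])
def plane(C,uv,z):
    K,Rm,p=C; d=Rm@np.linalg.inv(K)@np.array([uv[0],uv[1],1.0]); return p+d*(z-p[2])/d[2]
def proj(C,X):
    K,Rm,p=C; v=K@(Rm.T@(np.asarray(X)-p)); return v[:2]/v[2]
def tri(C1,u1,C2,u2):
    P=[]
    A=[];b=[]
    for C,u in((C1,u1),(C2,u2)):
        K,Rm,p=C; d=Rm@np.linalg.inv(K)@np.array([u[0],u[1],1.0]); d/=np.linalg.norm(d)
        M=np.eye(3)-np.outer(d,d); A.append(M); b.append(M@p)
    X=np.linalg.lstsq(np.vstack(A),np.hstack(b),rcond=None)[0]; return X
def blobs(im,lo,hi,amin=30,roi=None):
    h=cv2.cvtColor(im,cv2.COLOR_RGB2HSV); m=cv2.inRange(h,np.array(lo),np.array(hi))
    if roi is not None:
        k=np.zeros_like(m); x0,y0,x1,y1=roi; k[y0:y1,x0:x1]=1; m*=k
    n,l,s,c=cv2.connectedComponentsWithStats(m)
    return m,[(s[i,4],c[i].round(2),s[i,:4]) for i in range(1,n) if s[i,4]>=amin],l
def grab(n,name=None):
    st=r.state(); im=r.grab_frame(n)
    if name: cv2.imwrite('pics/'+name+'.png',im[:,:,::-1])
    return im,cam(n,st)
E
python3 - <<'E'
from h import *
T=cam('top');S=cam('scene')
print(proj(T,[0,0,0]),proj(S,[0,0,0]))
it=cv2.imread('pics/top0.png')[:,:,::-1]; isc=cv2.imread('pics/scene0.png')[:,:,::-1]
for nm,im,C,roi in(('top',it,T,(180,180,480,300)),('scene',isc,S,(160,190,440,310))):
    print(nm)
    for c,lo,hi in(('yel',(22,120,120),(35,255,255)),('red',(0,150,100),(5,255,255)),('green',(45,120,30),(80,255,180)),('orange',(6,150,150),(18,255,255))):
        m,b,_=blobs(im,lo,hi,12,roi)
        for x in b: print(c,x)
a=it[180:300,190:470]; cv2.imwrite('pics/c1.png',cv2.resize(a,None,fx=2.8,fy=2.8,interpolation=3)[:,:,::-1])
a=isc[200:335,160:440]; cv2.imwrite('pics/c2.png',cv2.resize(a,None,fx=2.8,fy=2.8,interpolation=3)[:,:,::-1])
E
```

```text
[323.02794523 432.98674261] [264.21107122 140.48239817]
top
yel (np.int32(24), array([379.46, 225.33]), array([377, 223,   6,   5], dtype=int32))
yel (np.int32(146), array([354.08, 238.49]), array([348, 232,  13,  14], dtype=int32))
yel (np.int32(21), array([435.38, 249.43]), array([433, 248,   6,   4], dtype=int32))
red (np.int32(358), array([403.54, 203.75]), array([391, 196,  27,  17], dtype=int32))
green (np.int32(1312), array([244.69, 232.82]), array([215, 211,  63,  46], dtype=int32))
orange (np.int32(244), array([263.47, 290.41]), array([247, 287,  34,   8], dtype=int32))
scene
yel (np.int32(16), array([215.94, 196.38]), array([214, 193,   5,   8], dtype=int32))
yel (np.int32(136), array([274.69, 218.21]), array([268, 213,  14,  12], dtype=int32))
yel (np.int32(19), array([199.16, 225.32]), array([197, 222,   6,   8], dtype=int32))
yel (np.int32(47), array([242.04, 241.38]), array([239, 238,   8,   8], dtype=int32))
yel (np.int32(41), array([251.59, 254.78]), array([249, 251,   7,   8], dtype=int32))
yel (np.int32(13), array([358.77, 253.54]), array([357, 251,   5,   6], dtype
[... 185 characters left out ...]
(np.int32(32), array([196.44, 274.62]), array([193, 271,   8,   8], dtype=int32))
yel (np.int32(14), array([372.64, 276.29]), array([371, 273,   5,   7], dtype=int32))
red (np.int32(812), array([283.4 , 203.79]), array([265, 190,  36,  31], dtype=int32))
red (np.int32(290), array([230.86, 279.35]), array([216, 271,  31,  18], dtype=int32))
green (np.int32(1700), array([196.9 , 212.21]), array([160, 190,  73,  48], dtype=int32))
green (np.int32(1441), array([383.34, 260.13]), array([347, 233,  74,  53], dtype=int32))
orange (np.int32(242), array([348.46, 214.38]), array([332, 208,  33,  14], dtype=int32))
orange (np.int32(14), array([273.64, 212.14]), array([268, 211,  12,   4], dtype=int32))
```

View pics/c1.png

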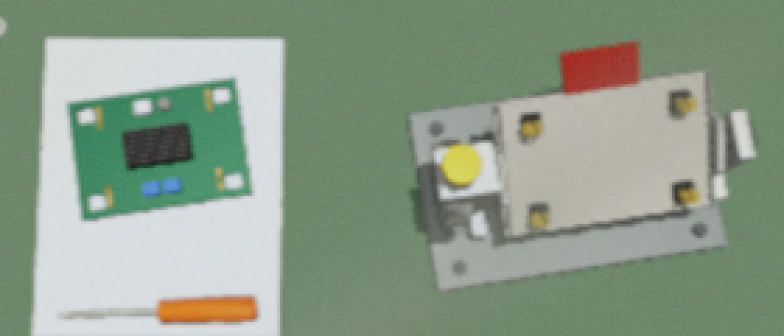

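View pics/c2.png

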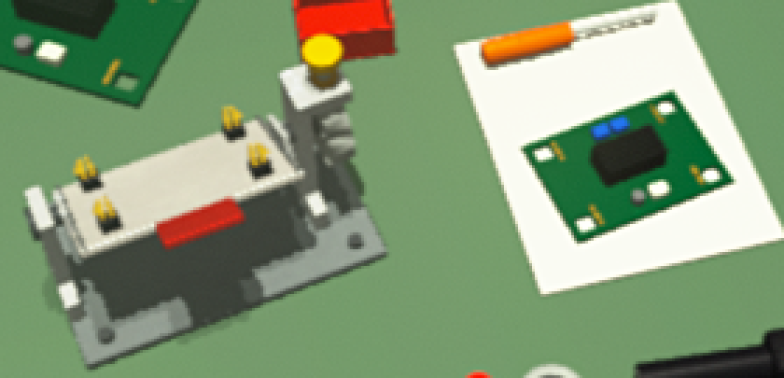

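```bash
python3 - <<'E'
from h import *
T=cam('top');S=cam('scene')
it=cv2.imread('pics/top0.png')[:,:,::-1]
k=plane(T,(354.08,238.49),.2175);print('knob',k,'tri',tri(T,(354.08,238.0),S,(274.69,218)))
f=lambda u:(190+u[0]/2.8,180+u[1]/2.8)
b=[plane(T,f(u),.01) for u in((411,113),(437,289),(726,244))]
print('base',b, np.linalg.norm(b[0]-b[1]),np.linalg.norm(b[1]-b[2]))
ang=np.arctan2(*(b[2]-b[1])[[1,0]]); print('edge ang -> yaw', ang+np.pi/2)
# board
bc=[plane(T,f(u),.011) for u in((68,103),(236,79),(252,194),(84,220))]
print('board',np.mean(bc,0),[np.linalg.norm(bc[i]-bc[i-3]) for i in range(4)])
d=(bc[0]-bc[1])+(bc[3]-bc[2]); print('yaw of +y axis dev', np.arctan2(d[1],d[0])-np.pi/2)
m,bb,l=blobs(it,(0,0,0),(179,255,70),40,(215,210,280,258)); print(bb)
print('tab tri',tri(T,(403.5,203.75),S,(230.86,279.35)))
E
```

```text
knob [ 0.48151096 -0.05367979  0.2175    ] tri [ 0.48319097 -0.05394366  0.21435284]
base [array([ 0.56661652, -0.02354983,  0.01      ]), array([ 0.39204245, -0.05263638,  0.01      ]), array([ 0.44438661, -0.33669444,  0.01      ])] 0.17698060053873768 0.288840600988807
edge ang -> yaw 0.18222850171446536
board [0.52294163 0.22424401 0.011     ] [np.float64(0.16848713740883692), np.float64(0.11743783374391052), np.float64(0.16628560842257709), np.float64(0.11885814985099444)]
yaw of +y axis dev 0.18073572428644957
[(np.int32(274), array([245.73, 231.82]), array([234, 225,  24,  15], dtype=int32))]
tab tri [ 0.5854651  -0.18248702  0.14544303]
```

```bash
python3 - <<'E'
from h import *
s=r.state(); M=rot(s['tool_rot']);print(M.round(3))
print(np.arctan2(M[1,1],M[0,1]),np.arctan2(M[1,2],M[0,2]))
E
```

```text
[[-0.     0.281  0.96 ]
 [-0.001  0.96  -0.281]
 [-1.    -0.001  0.   ]]
1.2859924443623694 -0.2848038630420062
```

```bash
python3 -m pendant '-0.05 0 0 -0.2 0 0 1; -0.05 0 0 -0.2 0 0 1; -0.05 0 0 -0.198 0 0 1; 0 0 0 0 0 0 1'; python3 - <<'E'
from h import *
s=r.state(); M=rot(s['tool_rot']); print(s['t'],s['joint_pos'].round(3),s['position'],np.arctan2(M[1,1],M[0,1]))
d=np.array([.509,-.197])+.03*np.array([-.181,.983])-s['position'][:2]   # view point first
print('tool y',d@M[:2,1]/.5,'tool z',d@M[:2,2]/.5)
E
```

```text
t: 0.6
position: [0.1477, 0.5045, 0.3076]
tool_rot: [0.704, -0.065, 0.704, 0.066]
contact_force: [0.1, 0.7, 0.0]
gripper_width: 0.012
0.6 [1.286 0.225 0.162 1.506 0.    1.1  ] [0.14765725 0.50445714 0.30758671] 1.756329216953268
tool y -1.4521773208760895 tool z 0.45169609448027603
```

```bash
python3 - <<'E'
from h import *
s=r.state(); M=rot(s['tool_rot'])
d=np.array([.523,.224])-.04*np.array([.983,.181])-s['position'][:2]
print('tool y',d@M[:2,1]/.5,'tool z',d@M[:2,2]/.5)
E
```

```text
tool y -0.689490356880736 tool z 0.5543699249493547
```

```bash
python3 -m pendant '0 -0.086 0.069 0 0 0 1; 0 -0.086 0.069 0 0 0 1; 0 -0.086 0.069 0 0 0 1; 0 -0.086 0.069 0 0 0 1; 0 -0.086 0.069 0 0 0 1; 0 -0.086 0.069 0 0 0 1; 0 -0.086 0.069 0 0 0 1; 0 -0.086 0.069 0 0 0 1; 0 0 0 0 0 0 1'; python3 - <<'E'
from h import *
im,C=grab('wrist','w1')
s=r.state(); M=rot(s['tool_rot']); print(s['t'],s['joint_pos'].round(3),s['position'],np.arctan2(M[1,1],M[0,1]))
E
```

```text
t: 1.72
position: [0.484, 0.2138, 0.3045]
tool_rot: [0.704, -0.063, 0.705, 0.062]
contact_force: [-0.3, -0.1, 0.2]
gripper_width: -0.0001
1.775 [0.419 0.234 0.167 1.506 0.    0.239] [0.4826273  0.21502049 0.30479148] 1.7505003106507988
```

View pics/w1.png

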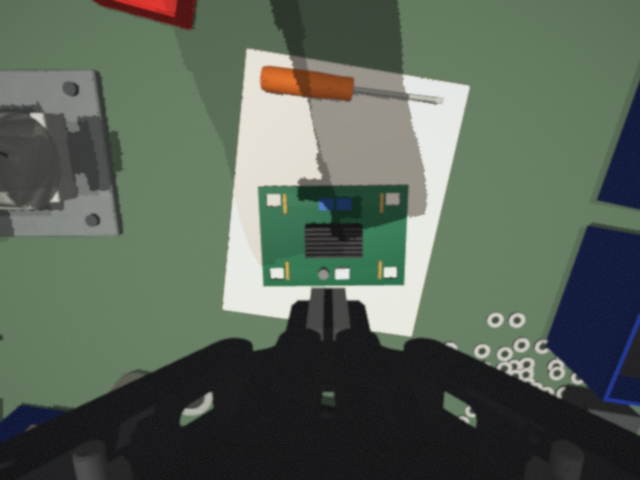

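```bash
python3 - <<'E'
from h import *
C=cam('wrist'); im=cv2.imread('pics/w1.png')[:,:,::-1]
g=cv2.cvtColor(im,cv2.COLOR_RGB2HSV)
m=cv2.inRange(g,(55,90,20),(85,255,255)); k=np.zeros_like(m); k[170:300,250:420]=1; m*=k
m=cv2.morphologyEx(m,cv2.MORPH_OPEN,np.ones((3,3)))
cn=max(cv2.findContours(m,0,2)[0],key=cv2.contourArea); R0=cv2.minAreaRect(cn); print(R0)
bx=[plane(C,u,.011) for u in cv2.boxPoints(R0)]
print('corners',np.round(bx,4)); c=np.mean(bx,0); print('ctr',c,[np.linalg.norm(bx[i]-bx[i-1]).round(4) for i in range(4)])
# white holes
w=cv2.inRange(g,(0,0,110),(179,60,255)); n,l,s,cc=cv2.connectedComponentsWithStats(w)
for i in range(1,n):
    if 15<s[i,4]<400 and 255<cc[i][0]<415 and 180<cc[i][1]<290: print(s[i],cc[i],plane(C,cc[i],.0085))
m2,b,_=blobs(im,(0,0,0),(179,110,75),100,(295,215,370,265)); print(b,[plane(C,x[1],.035) for x in b])
E
```

```text
((333.0, 235.0), (98.0, 146.0), 90.0)
corners [[0.4786 0.1374 0.011 ]
 [0.4495 0.2985 0.011 ]
 [0.5635 0.3253 0.011 ]
 [0.5946 0.153  0.011 ]]
ctr [0.52153356 0.2285365  0.011     ] [np.float64(0.1171), np.float64(0.1638), np.float64(0.1171), np.float64(0.1751)]
[266 193  16  14 215] [273.34418605 199.53023256] [0.49142118 0.15398276 0.0085    ]
[386 193  13  12 151] [392.03311258 198.39072848] [0.46616761 0.28666183 0.0085    ]
[269 267  16  12 170] [276.67647059 272.76470588] [0.5778668  0.17040667 0.0085    ]
[334 267  16  13 187] [341.56149733 273.40641711] [0.56488243 0.24696346 0.0085    ]
[383 266  15  12 163] [390.01226994 271.86503067] [0.55268618 0.30361832 0.0085    ]
[318 270  11  10  86] [322.96511628 274.41860465] [0.57009462 0.22527862 0.0085    ]
[(np.int32(1883), array([333.21, 239.88]), array([305, 223,  58,  34], dtype=int32))] [array([0.51937184, 0.22805502, 0.035     ])]
```

```bash
python3 - <<'E'
from h import *
s=r.state(); M=rot(s['tool_rot'])
d=np.array([.509,-.197])-.035*np.array([.983,.181])+.03*np.array([-.181,.983])-s['position'][:2]
print('tool y',d@M[:2,1]/.5,'tool z',d@M[:2,2]/.5)
E
```

```text
tool y -0.7603943412807677 tool z -0.16549995703906636
```

```bash
python3 -m pendant '0 -0.095 -0.021 0 0 0 1; 0 -0.095 -0.021 0 0 0 1; 0 -0.095 -0.021 0 0 0 1; 0 -0.095 -0.021 0 0 0 1; 0 -0.095 -0.021 0 0 0 1; 0 -0.095 -0.021 0 0 0 1; 0 -0.095 -0.021 0 0 0 1; 0 -0.095 -0.021 0 0 0 1; 0 0 0 0 0 0 1'; python3 - <<'E'
from h import *
im,C=grab('wrist','w2')
s=r.state(); M=rot(s['tool_rot']); print(s['t'],s['joint_pos'].round(3),s['position'],np.arctan2(M[1,1],M[0,1]))
E
```

```text
t: 2.9
position: [0.4688, -0.1739, 0.3056]
tool_rot: [0.704, -0.064, 0.705, 0.064]
contact_force: [0.0, 0.2, 0.3]
gripper_width: 0.0
2.95 [-0.353  0.181  0.101  1.492  0.    -0.535] [ 0.46886092 -0.17255274  0.30570693] 1.7530991591750986
```

View pics/w2.png

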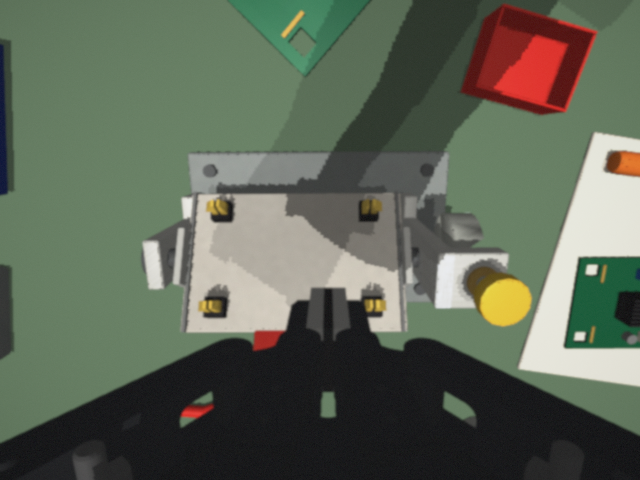

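```bash
python3 - <<'E'
from h import *
C=cam('wrist'); im=cv2.imread('pics/w2.png')[:,:,::-1]
g=cv2.cvtColor(im,cv2.COLOR_RGB2HSV)
m,b,l=blobs(im,(24,150,130),(34,255,255),20,(180,180,560,340))
for x in b: print(x)
kb=(502,298)
ys,xs=np.where(cv2.inRange(g,(24,150,130),(34,255,255))>0); sel=(xs>465)&(ys>260)&(ys<340)
(c,rad)=cv2.minEnclosingCircle(np.c_[xs[sel],ys[sel]].astype(np.float32)); print('circ',c,rad, 386.6*.017/(.4475-.2175))
k=plane(C,c,.2175); print('knob',k)
e=[plane(C,u,.01) for u in((190,153),(447,152.5))]; print('edge',e,np.linalg.norm(e[0]-e[1]))
d=e[1]-e[0]; print('yaw',np.arctan2(d[1],d[0])-np.pi/2)
y=.182; ex=np.array([np.cos(y),np.sin(y)]);ey=np.array([-np.sin(y),np.cos(y)])
print('O from knob',k[:2]-.145*ey,'from edge corner', e[1][:2]+.09*ex-.165*ey, e[0][:2]+.09*ex+.125*ey)
E
```

```text
(np.int32(1737), array([504.63, 301.56]), array([480, 280,  51,  46], dtype=int32))
circ (505.0, 301.0) 25.079971313476562 28.574782608695653
knob [ 0.48073293 -0.05430884  0.2175    ]
edge [array([ 0.44359396, -0.3307982 ,  0.01      ]), array([ 0.39206588, -0.05222615,  0.01      ])] 0.28329760267622167
yaw 0.1829048687266852
O from knob [ 0.50697748 -0.19691397] from edge corner [ 0.5104439  -0.19821123] [ 0.50948288 -0.19157302]
```

```bash
python3 -m pendant '0 -0.016 0.059 0 0 0 1; 0 -0.016 0.059 0 0 0 1; 0.04 -0.016 0.059 0 0 0 1; 0.1 -0.015 0.059 0 0 0 1; 0.1 0 0 0 0 0 1; 0.06 0 0 0 0 0 1; 0.03 0 0 0 0 0 1; 0.02 0 0 0 0 0 1; 0.01 0 0 0 0 0 1; 0 0 0 0 0 0 1'; python3 - <<'E'
from h import *
im,C=grab('wrist','w3'); im,C=grab('scene','s3');s=r.state();print(s['position'],s['contact_force'])
cv2.imwrite('pics/s3c.png',cv2.resize(im[180:340,140:340],None,fx=3.5,fy=3.5)[:,:,::-1])
E
```

```text
t: 4.2
position: [0.5912, -0.1819, 0.1267]
tool_rot: [0.704, -0.065, 0.704, 0.065]
contact_force: [0.1, 0.0, 0.4]
gripper_width: 0.0001
[ 0.591064   -0.18218022  0.12673568] [ 0.64048205 -0.67114238  0.48964906]
```

View pics/s3c.png

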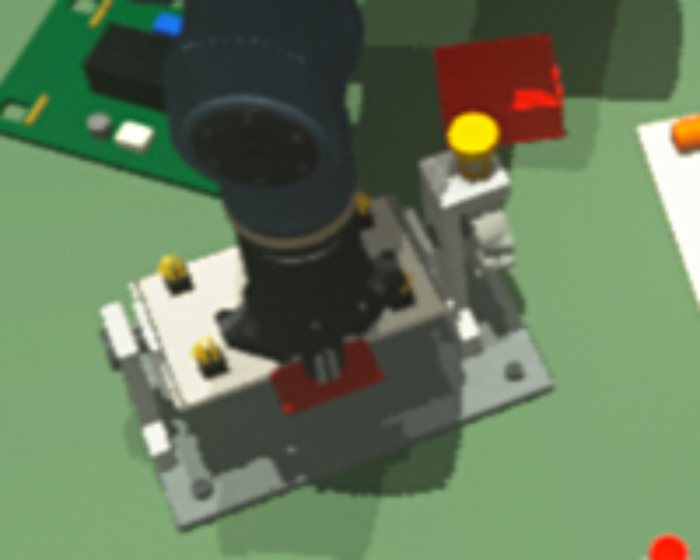

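```bash
python3 -m pendant '0.01 0 0 0 0 0 1; 0.01 0 0 0 0 0 1'; python3 -m pendant '0.01 0 0 0 0 0 1; 0.006 0 0 0 0 0 1; 0 0 0 0 0 0 1'; python3 - <<'E'
from h import *
im,C=grab('scene','s4');s=r.state();print(s['position'],s['contact_force'])
cv2.imwrite('pics/s4c.png',cv2.resize(im[180:340,140:340],None,fx=3.5,fy=3.5)[:,:,::-1])
E
```

```text
t: 4.55
position: [0.5918, -0.1821, 0.1166]
tool_rot: [0.705, -0.065, 0.703, 0.065]
contact_force: [2.6, 1.1, 2.8]
gripper_width: -0.0001
t: 4.92
position: [0.5906, -0.1818, 0.1078]
tool_rot: [0.704, -0.065, 0.705, 0.065]
contact_force: [0.7, 0.3, 1.9]
gripper_width: 0.0005
[ 0.59040275 -0.18176846  0.10780705] [-0.51517994 -0.83979615  0.62997137]
```

View pics/s4c.png

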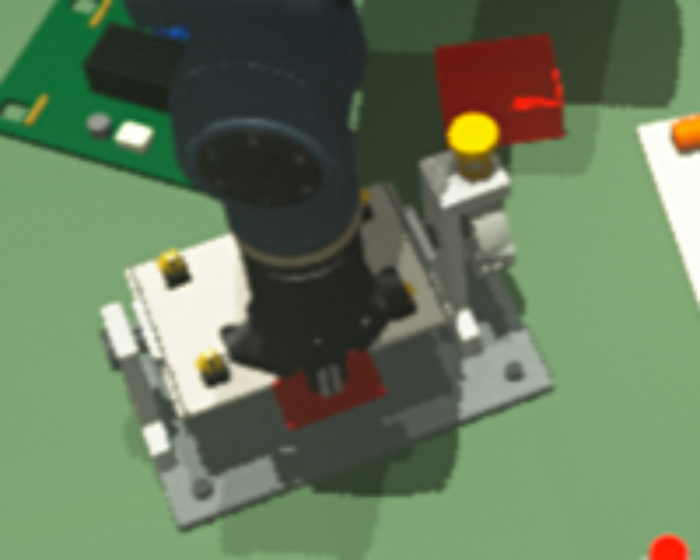

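```bash
python3 -m pendant '-0.06 0 0 0 0 0 1; -0.12 0 0 0 0 0 1; -0.12 0.02 -0.012 0 0 0 1; -0.01 0.09 -0.052 0 0 0 1; 0 0.09 -0.052 0 0 0 1; 0 0.091 -0.052 0 0 0 1; 0 0 0 0 0 0 1; 0.03 0 0 0 0 0 1; 0.03 0 0 0 0 0 1; 0 0 0 0 0 0 1'; python3 - <<'E'
from h import *
im,C=grab('scene','s5');s=r.state();print(s['position'],s['contact_force'])
cv2.imwrite('pics/s5c.png',cv2.resize(im[180:340,140:340],None,fx=3.5,fy=3.5)[:,:,::-1])
E
```

```text
t: 6.22
position: [0.4811, -0.0548, 0.2311]
tool_rot: [0.703, -0.065, 0.705, 0.065]
contact_force: [-0.3, 0.4, -0.1]
gripper_width: 0.0002
[ 0.48151038 -0.05475237  0.23202164] [-0.49295656 -0.31015936 -0.35097447]
```

View pics/s5c.png

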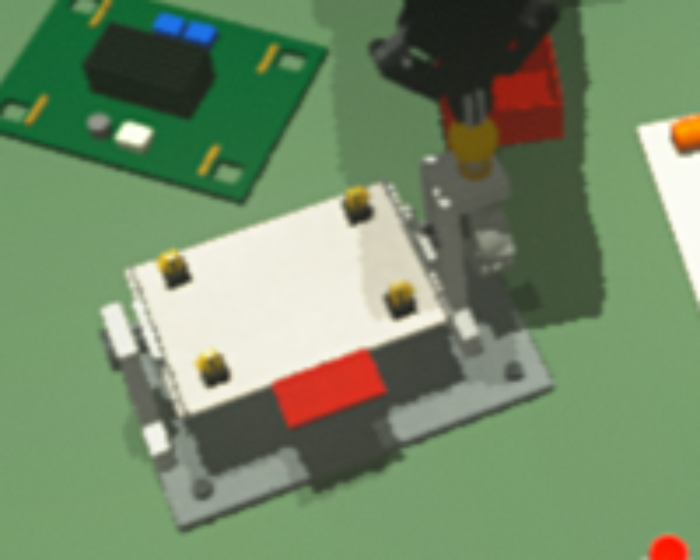

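Cradle looks level, with the fingers right above the knob. Pushing the pin.

```bash
python3 -m pendant '0.03 0 0 0 0 0 1; 0.01 0 0 0 0 0 1; 0.01 0 0 0 0 0 1'; python3 -m pendant '0.01 0 0 0 0 0 1; 0.01 0 0 0 0 0 1; 0.008 0 0 0 0 0 1'; python3 -m pendant '0.004 0 0 0 0 0 1; 0 0 0 0 0 0 1'
```

```text
t: 6.65
position: [0.482, -0.0545, 0.2082]
tool_rot: [0.704, -0.065, 0.704, 0.065]
contact_force: [1.0, -1.8, 2.5]
gripper_width: 0.0
t: 7.02
position: [0.4819, -0.0543, 0.1941]
tool_rot: [0.704, -0.065, 0.704, 0.065]
contact_force: [1.1, -1.9, 2.6]
gripper_width: 0.0001
t: 7.28
position: [0.4818, -0.0542, 0.1925]
tool_rot: [0.704, -0.065, 0.704, 0.065]
contact_force: [0.1, -0.6, 5.5]
gripper_width: -0.0
```

```bash
python3 -m pendant '0.006 0 0 0 0 0 1; 0 0 0 0 0 0 1'; python3 -m pendant '-0.05 0 0 0 0 0 1; -0.1 0 0 0 0 0 1; -0.1 0.04 -0.04 0 0 0 -1; 0 0.04 -0.06 0 0 0 -1; 0 0 -0.02 0 0 0 -1; 0 0 0 0 0 0 -1'; python3 - <<'E'
from h import *
s0=r.state(); im,C=grab('wrist','w6');s=r.state();print(s['position'],s['contact_force'])
print(C[2])
im,C=grab('scene','s6')
cv2.imwrite('pics/s6c.png',cv2.resize(im[180:340,140:340],None,fx=3.5,fy=3.5)[:,:,::-1])
E
```

```text
t: 7.52
position: [0.482, -0.0542, 0.1922]
tool_rot: [0.705, -0.066, 0.703, 0.065]
contact_force: [-7.6, -0.6, 31.7]
gripper_width: 0.0003
t: 8.28
position: [0.415, -0.026, 0.3141]
tool_rot: [0.704, -0.065, 0.704, 0.065]
contact_force: [0.3, -0.4, -0.4]
gripper_width: 0.0723
[ 0.41559241 -0.02612136  0.31393976] [ 0.39599813 -0.21067729 -0.46930935]
[ 0.34960891 -0.03791404  0.45595106]
```

View pics/w6.png

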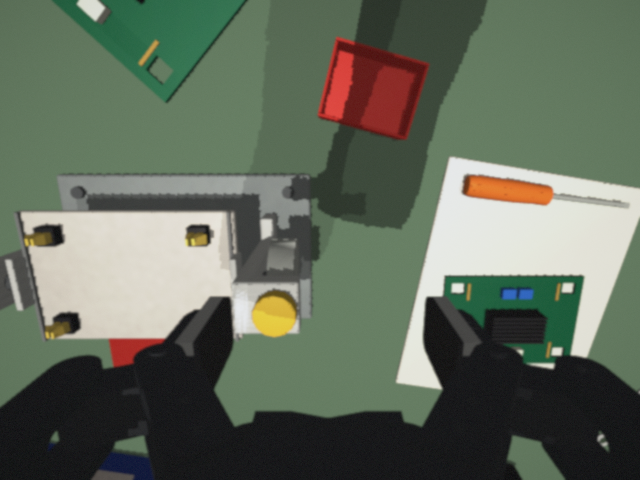

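View pics/s6c.png

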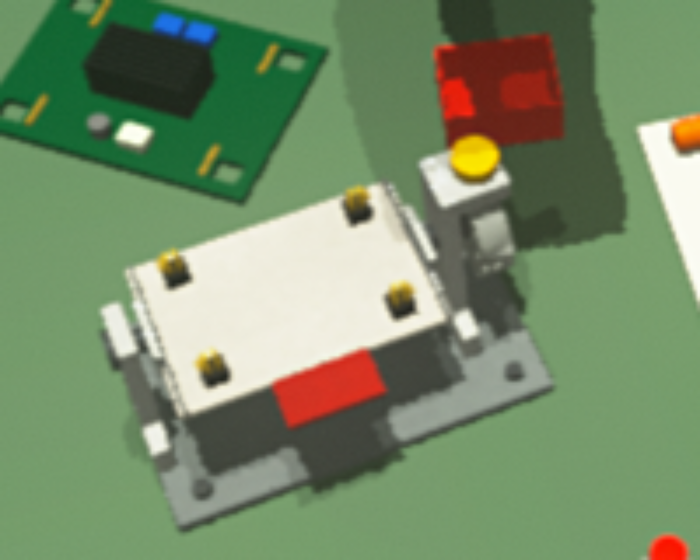

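```bash
python3 -m pendant '0 -0.09 0.005 0 0 0 1; 0 -0.09 0.005 0 0 0 1; 0 -0.09 0 0 0 0 1; 0 -0.09 0 0 0 0 1; 0 0 0 0 0 0 1; 0 0 0 0 0 0 1; 0 0 0 0 0 0 1'; python3 - <<'E'
from h import *
im,C=grab('wrist','w7');s=r.state();M=rot(s['tool_rot']);print(s['position'],np.arctan2(M[1,1],M[0,1]))
m,b,l=blobs(im,(20,90,60),(36,255,255),20)
for x in b: print(x)
it,Ct=grab('top','t7')
m,b,l=blobs(it,(20,90,60),(36,255,255),8,(330,190,460,270))
for x in b: print(x, plane(Ct,x[1],.139))
cv2.imwrite('pics/t7c.png',cv2.resize(it[190:290,330:470],None,fx=5.5,fy=5.5)[:,:,::-1])
E
```

```text
t: 9.25
position: [0.4535, -0.2012, 0.3142]
tool_rot: [0.704, -0.065, 0.704, 0.066]
contact_force: [-0.4, 0.2, 0.2]
gripper_width: 0.0
[ 0.45344916 -0.20115423  0.31436999] 1.7567850641854024
(np.int32(173), array([317.08,  46.72]), array([306,  34,  23,  26], dtype=int32))
(np.int32(253), array([241.48, 232.51]), array([231, 226,  22,  14], dtype=int32))
(np.int32(271), array([399.3 , 232.49]), array([389, 226,  22,  14], dtype=int32))
(np.int32(68), array([614.19, 287.4 ]), array([611, 279,   7,  18], dtype=int32))
(np.int32(1808), array([511.5 , 306.98]), array([487, 284,  51,  47], dtype=int32))
(np.int32(259), array([247.21, 323.55]), array([237, 316,  21,  17], dtype=int32))
(np.int32(248), array([394.5 , 323.54]), array([385, 316,  20,  17], dtype=int32))
(np.int32(62), array([602.37, 345.76]), array([600, 338,   6,  17], dtype=int32))
(np.int32(19), array([431.11, 214.21]), array([428, 213,   7,   4], dtype=int32)) [ 0.56229573 -0.25324436  0.139     ]
(np.int32(20), array([377.25, 222.6 ]), array([375, 221,   6,   4], dtype=int32)) [ 0.53674136 -0.11814575  0.139     ]
(np.int32(140), array([353.06, 240.25]), array([346, 234,  14,  13], dtype=int32)) [ 0.49031434 -0.05841226  0.139     ]
```

View pics/w7.png

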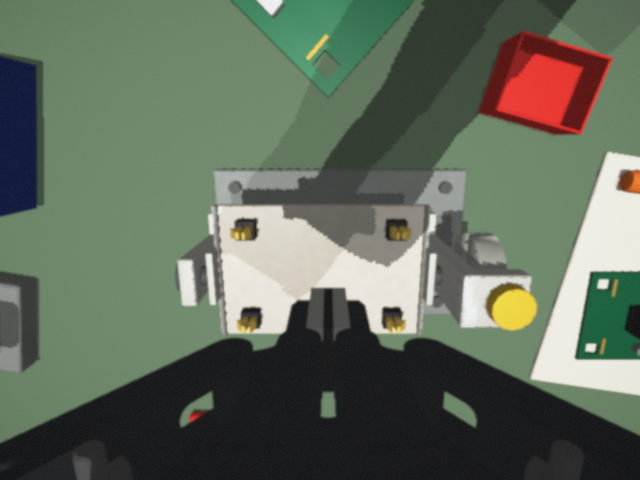

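```bash
python3 - <<'E'
from h import *
C=cam('wrist'); im=cv2.imread('pics/w7.png')[:,:,::-1]
P=[(241.48,232.51),(399.3,232.49),(247.21,323.55),(394.5,323.54)]
for z in (.127,.13,.133,.136):
    X=[plane(C,u,z) for u in P]
    d=(X[1]-X[0]+X[3]-X[2])/2; e=(X[2]-X[0]+X[3]-X[1])/2
    print(z,np.mean(X,0).round(4),np.linalg.norm(d),np.linalg.norm(e),'yaw',np.arctan2(d[1],d[0])-np.pi/2,np.arctan2(e[1],e[0]))
# shoulders: dark
m,b,l=blobs(im,(0,0,0),(179,140,60),30,(225,210,420,340))
for x in b: print(x)
c=im[200:345,210:440]; cv2.imwrite('pics/w7c.png',cv2.resize(c,None,fx=3.4,fy=3.4,interpolation=2)[:,:,::-1])
y=.182; ex=np.array([np.cos(y),np.sin(y)]);ey=np.array([-np.sin(y),np.cos(y)])
print('knob',plane(C,(512,307),.1925)[:2]-.145*ey)
E
```

```text
0.127 [ 0.5087 -0.197   0.127 ] 0.13776939885218004 0.0872755789147613 yaw 0.1848481446562542 0.18493299617517445
0.13 [ 0.5076 -0.1971  0.13  ] 0.13651428595716034 0.08648047706029391 yaw 0.184848144656254 0.18493299617517434
0.133 [ 0.5065 -0.1973  0.133 ] 0.13525917306214055 0.08568537520582652 yaw 0.18484814465625377 0.18493299617517447
0.136 [ 0.5054 -0.1974  0.136 ] 0.13400406016712083 0.08489027335135907 yaw 0.184848144656254 0.18493299617517464
(np.int32(85), array([250.26, 225.24]), array([237, 220,  19,  18], dtype=int32))
(np.int32(169), array([393.61, 225.5 ]), array([386, 220,  21,  20], dtype=int32))
(np.int32(504), array([327.69, 314.75]), array([323, 289,  11,  51], dtype=int32))
(np.int32(850), array([299.59, 324.43]), array([279, 302,  42,  38], dtype=int32))
(np.int32(857), array([356.  , 324.41]), array([335, 302,  43,  38], dtype=int32))
(np.int32(145), array([252.29, 313.14]), array([242, 308,  19,  18], dtype=int32))
(np.int32(129), array([391.22, 312.55]), array([383, 308,  18,  17], dtype=int32))
knob [ 0.5061629  -0.19994646]
```

View pics/w7c.png

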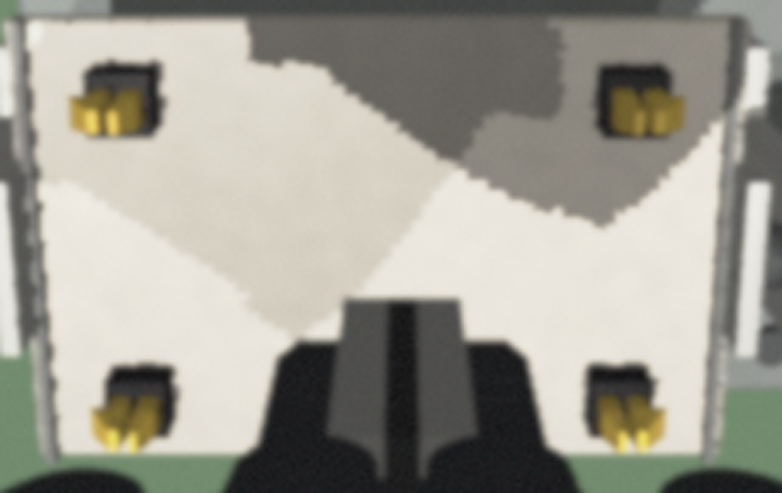

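```bash
python3 - <<'E'
from h import *
s=r.state(); M=rot(s['tool_rot'])
d=np.array([.522,.2285])-s['position'][:2]
print('tool y',d@M[:2,1]/.5,'tool z',d@M[:2,2]/.5, M.round(4))
E
```

```text
tool y 0.8191028577896394 tool z 0.293701399490438 [[ 1.000e-04 -1.851e-01  9.827e-01]
 [-1.000e-04  9.827e-01  1.851e-01]
 [-1.000e+00 -1.000e-04  1.000e-04]]
```

```bash
python3 -m pendant '0 0.09 0.03 0 0 0 -1; 0 0.1 0.036 0 0 0 -1; 0 0.1 0.036 0 0 0 -1; 0 0.1 0.036 0 0 0 -1; 0 0.1 0.036 0 0 0 -1; 0 0.1 0.036 0 0 0 -1; 0 0.1 0.036 0 0 0 -1; 0.1 0.1 0.036 0 0 0 -1; 0.1 0.029 0.012 0 0 0 -1; 0.1 0 0 0 0 0 -1'; python3 -m pendant '0.1 0 0 0 0 0 -1; 0 0 0 0 0 0 -1'; python3 - <<'E'
from h import *
s=r.state(); M=rot(s['tool_rot'])
d=np.array([.522,.2285])-s['position'][:2]
print(s['position'],'tool y',d@M[:2,1]/.5,'tool z',d@M[:2,2]/.5,np.arctan2(M[1,1],M[0,1])-np.pi/2)
im,C=grab('wrist','w8')
E
```

```text
t: 10.6
position: [0.521, 0.2223, 0.1701]
tool_rot: [0.704, -0.066, 0.704, 0.067]
contact_force: [0.3, -0.5, 0.1]
gripper_width: 0.0858
t: 10.85
position: [0.5186, 0.2196, 0.1188]
tool_rot: [0.702, -0.066, 0.706, 0.065]
contact_force: [0.0, 0.1, 1.3]
gripper_width: 0.0853
[0.51862362 0.21963867 0.11875545] tool y 0.016168047311657975 tool z 0.009913576849985867 0.1860130455920932
```

View pics/w8.png

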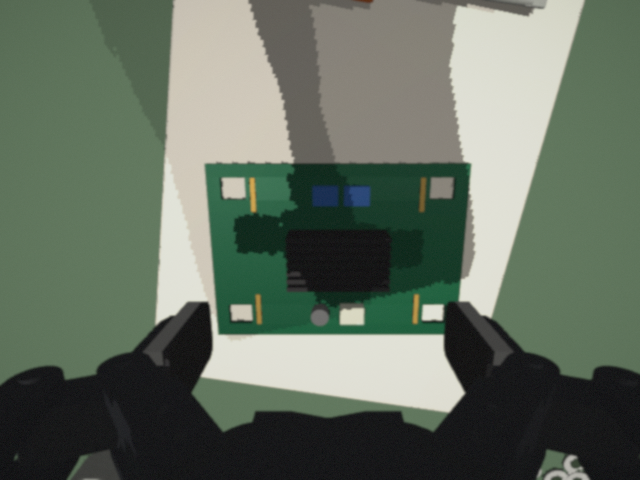

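```bash
python3 - <<'E'
from h import *
C=cam('wrist'); im=cv2.imread('pics/w8.png')[:,:,::-1]
s=r.state(); M=rot(s['tool_rot'])
g=cv2.cvtColor(im,cv2.COLOR_RGB2HSV)
w=cv2.inRange(g,(0,0,95),(179,70,255)); n,l,st,cc=cv2.connectedComponentsWithStats(w)
H=[]
for i in range(1,n):
    if 100<st[i,4]<700 and 200<cc[i][0]<470 and 165<cc[i][1]<330: print(st[i],cc[i],plane(C,cc[i],.0085)); H.append(cc[i])
e=[(287,230.5),(389,230.5),(389,291),(287,291)]
X=[plane(C,u,.037) for u in e]; print('hs',np.mean(X,0),np.linalg.norm(X[1]-X[0]),np.linalg.norm(X[2]-X[1]))
Hc=[(233.5,187.5),(441.5,187.5),(241.5,312.5),(432,312.5)]
X=[plane(C,u,.0085) for u in Hc]; c=np.mean(X,0);print('holes',c,np.linalg.norm(X[1]-X[0]),np.linalg.norm(X[3]-X[2]),np.linalg.norm(X[2]-X[0]))
d=X[1]-X[0]+X[3]-X[2];print('yaw',np.arctan2(d[1],d[0])-np.pi/2)
d=c[:2]-s['position'][:2]; print('tool y',d@M[:2,1]/.5,'tool z',d@M[:2,2]/.5)
E
```

```text
[221 177  26  23 554] [233.44223827 187.7833935 ] [0.49564198 0.15289151 0.0085    ]
[430 177  23  21 463] [441.13390929 187.14038877] [0.47020986 0.28688973 0.0085    ]
[230 304  24  17 378] [241.42857143 311.87830688] [0.58255543 0.16930414 0.0085    ]
[421 304  24  17 381] [432.23097113 312.05774278] [0.55765182 0.30351768 0.0085    ]
[339 306  26  20 487] [351.85215606 315.87268994] [0.57111235 0.24757705 0.0085    ]
[311 310  18  16 224] [319.21875    317.70089286] [0.57681358 0.22481635 0.0085    ]
hs [0.52408239 0.22760898 0.037     ] 0.061230518093761385 0.038858958982619186
holes [0.52672139 0.22823752 0.0085    ] 0.13659820751924337 0.13633928708138857 0.08911773468066538
yaw 0.18448283410083133
tool y 0.013470717730249888 tool z 0.015359512783558227
```

```bash
python3 -m pendant '0 0.0135 0.014 0 0 0 -1; 0.08 0 0 0 0 0 -1; 0.06 0 0 0 0 0 -1; 0.04 0 0 0 0 0 -1; 0.02 0 0 0 0 0 -1; 0.008 0 0 0 0 0 -1; 0 0 0 0 0 0 -1'; python3 - <<'E'
from h import *
s=r.state();print(s['position'],s['contact_force'])
im,C=grab('wrist','w9')
E
```

```text
t: 11.78
position: [0.5278, 0.2283, 0.0184]
tool_rot: [0.705, -0.065, 0.704, 0.065]
contact_force: [0.3, -0.0, -0.2]
gripper_width: 0.0856
[0.52778574 0.22831561 0.01835249] [ 0.27881492 -0.01702619 -0.16335574]
```

View pics/w9.png

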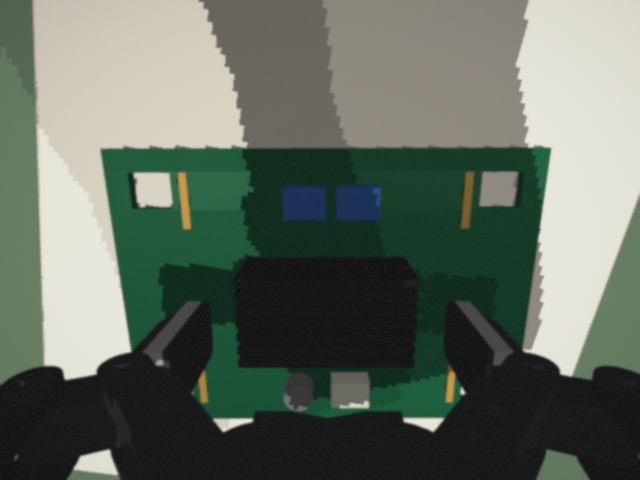

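```bash
python3 -m pendant '0.014 0 0 0 0 0 -1; 0 0 0 0 0 0 0.5; 0 0 0 0 0 0 1; 0 0 0 0 0 0 1; 0 0 0 0 0 0 1; 0 0 0 0 0 0 1'; python3 -m pendant '-0.02 0 0 0 0 0 1; -0.04 0 0 0 0 0 1; -0.05 0 0 0 0 0 1; 0 0 0 0 0 0 1'; python3 - <<'E'
from h import *
s=r.state();print(s['position'],s['contact_force'])
im,C=grab('wrist','w10')
E
```

```text
t: 12.58
position: [0.527, 0.2278, 0.0107]
tool_rot: [0.704, -0.065, 0.704, 0.065]
contact_force: [-2.3, -1.9, 5.3]
gripper_width: 0.0629
t: 13.08
position: [0.5283, 0.2286, 0.0671]
tool_rot: [0.705, -0.065, 0.703, 0.066]
contact_force: [0.4, 0.1, -5.0]
gripper_width: 0.063
[0.52833434 0.22857974 0.0670902 ] [ 0.37096962  0.08915624 -4.97911225]
```

View pics/w10.png

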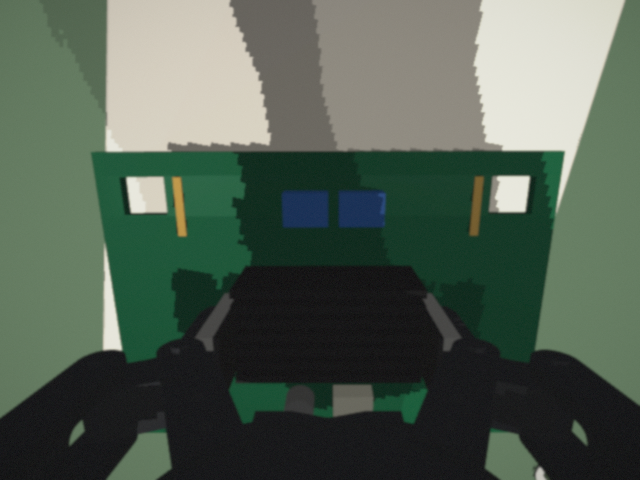

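```bash
python3 - <<'E'
from h import *
c=r.camera_model('wrist'); K=cam('wrist')[0]; m=c['mount']
def tp(u,x):
    d=m[:3,:3]@np.linalg.inv(K)@np.array([u[0],u[1],1]); p=m[:3,3]; return p+d*(x-p[0])/d[0]
for u in((144,195.5),(511.5,195.5),(93,152.5),(564,152.5)): print(u,tp(u,-.0003).round(4))
E
```

```text
(144, 195.5) [-0.0003 -0.067  -0.0471]
(511.5, 195.5) [-0.0003  0.0678 -0.0469]
(93, 152.5) [-0.0003 -0.0832 -0.0625]
(564, 152.5) [-0.0003  0.0847 -0.0622]
```

```bash
python3 -m pendant '-0.06 0 0 0 0 0 1; -0.1 0 0 0 0 0 1; -0.1 0 0 0 0 0 1; -0.1 -0.05 -0.012 0 0 0 1; -0.03 -0.09 -0.02 0 0 0 1; 0 -0.1 -0.023 0 0 0 1; 0 -0.1 -0.023 0 0 0 1; 0 -0.1 -0.023 0 0 0 1; 0 -0.1 -0.023 0 0 0 1; 0 -0.1 -0.023 0 0 0 1'; python3 -m pendant '0 -0.1 -0.023 0 0 0 1; 0 -0.07 -0.016 0 0 0 1; 0 -0.019 -0.006 0 0 0 1; 0 0 0 0 0 0 1; 0 0 0 0 0 0 1'; python3 - <<'E'
from h import *
s=r.state();M=rot(s['tool_rot']); d=np.array([.5105,-.1965])-s['position'][:2]
print(s['position'],s['contact_force'],'tool y',d@M[:2,1]/.5,'tool z',d@M[:2,2]/.5,np.arctan2(M[1,1],M[0,1])-np.pi/2)
im,C=grab('wrist','w11')
E
```

```text
t: 14.38
position: [0.5131, -0.1016, 0.2591]
tool_rot: [0.703, -0.065, 0.705, 0.065]
contact_force: [1.4, 0.4, -3.7]
gripper_width: 0.0627
t: 15.0
position: [0.5089, -0.1961, 0.2601]
tool_rot: [0.704, -0.065, 0.704, 0.066]
contact_force: [0.2, -0.2, -3.6]
gripper_width: 0.0627
[ 0.5088987  -0.19605673  0.26011336] [ 0.17280825 -0.21256845 -3.60287148] tool y -0.0014629473125104425 tool z 0.0029836756694114888 0.18581711291963687
```

View pics/w11.png

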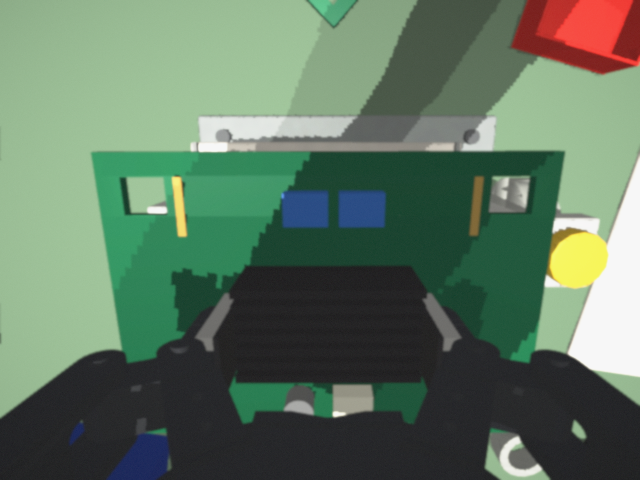

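```bash
python3 -m pendant '0.06 -0.0015 0.003 0 0 0 1; 0.06 0 0 0 0 0 1; 0.05 0 0 0 0 0 1; 0.03 0 0 0 0 0 1; 0.012 0 0 0 0 0 1; 0 0 0 0 0 0 1'; python3 - <<'E'
from h import *
s=r.state();M=rot(s['tool_rot']); d=np.array([.5105,-.1965])-s['position'][:2]
print(s['position'],s['contact_force'],'tool y',d@M[:2,1]/.5,'tool z',d@M[:2,2]/.5,np.arctan2(M[1,1],M[0,1])-np.pi/2)
im,C=grab('wrist','w12')
a=np.hstack([cv2.resize(im[160:240,105:185],None,fx=5,fy=5),cv2.resize(im[160:240,470:550],None,fx=5,fy=5)]); cv2.imwrite('pics/w12c.png',a[:,:,::-1])
E
```

```text
t: 15.8
position: [0.5108, -0.1974, 0.1548]
tool_rot: [0.704, -0.065, 0.704, 0.065]
contact_force: [0.0, -0.0, -3.4]
gripper_width: 0.0627
[ 0.51078563 -0.19741045  0.15482489] [ 3.93537094e-02 -2.31107957e-03 -3.40034807e+00] tool y 0.0018949699751697599 tool z -0.000226044979112128 0.18527648806898633
```

View pics/w12c.png

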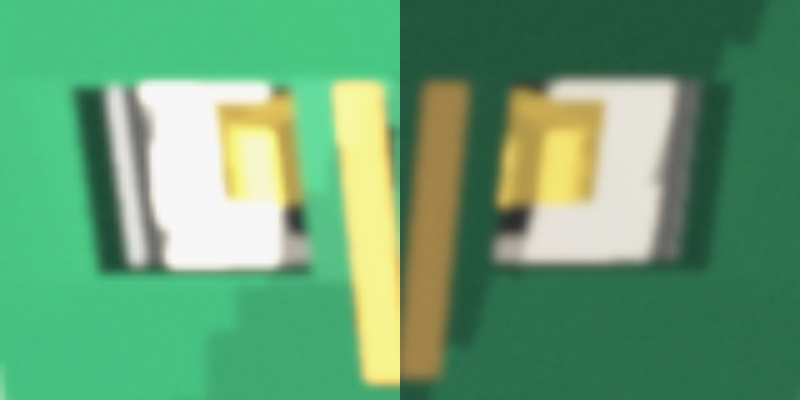

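```bash
python3 - <<'E'
from h import *
c=r.camera_model('wrist'); K=cam('wrist')[0]; m=c['mount']
def tp(u,x):
    d=m[:3,:3]@np.linalg.inv(K)@np.array([u[0],u[1],1]); p=m[:3,3]; return p+d*(x-p[0])/d[0]
L=lambda x,y:(105+x/5,160+y/5); Rr=lambda x,y:(470+(x-400)/5,160+y/5)
x=.1548-.139
for n,u in(('L nearout',L(218,100)),('L top near',L(235,125)),('L top far',L(240,203)),('L top in',L(280,165)),('L rimin',L(300,165)),
 ('R top near',Rr(590,125)),('R far',Rr(585,205)),('R top in',Rr(545,165)),('R out',Rr(595,165))): print(n,tp(u,x).round(4))
print('hole rims at x=+.0005')
for n,u in(('L ul',L(75,88)),('L ll',L(100,270)),('L lr',L(308,270)),('L ur', L(290,85)),('R ur',Rr(728,85)),('R lr',Rr(708,268)),('R ll',Rr(493,265)),('R ul',Rr(510,85))): print(n,tp(u,.0005).round(4))
E
```

```text
L nearout [ 0.0158 -0.072  -0.0511]
L top near [ 0.0158 -0.0709 -0.0491]
L top far [ 0.0158 -0.0712 -0.0428]
L top in [ 0.0158 -0.0676 -0.0459]
L rimin [ 0.0158 -0.066  -0.0459]
R top near [ 0.0158  0.0735 -0.0489]
R far [ 0.0158  0.0739 -0.0424]
R top in [ 0.0158  0.0703 -0.0457]
R out [ 0.0158  0.0743 -0.0457]
hole rims at x=+.0005
L ul [ 0.0005 -0.0753 -0.0535]
L ll [ 0.0005 -0.0753 -0.0401]
L lr [ 0.0005 -0.0598 -0.04  ]
L ur [ 0.0005 -0.0596 -0.0537]
R ur [ 0.0005  0.0761 -0.0535]
R lr [ 0.0005  0.0765 -0.04  ]
R ll [ 0.0005  0.0604 -0.0403]
R ul [ 0.0005  0.0603 -0.0536]
```

```bash
python3 -m pendant '0 0.0018 0.002 0 0 0 1; 0.008 0 0 0 0 0 1; 0.008 0 0 0 0 0 1; 0.006 0 0 0 0 0 1; 0 0 0 0 0 0 1'; python3 - <<'E'
from h import *
s=r.state();print(s['position'],s['contact_force'])
im,C=grab('wrist','w13')
a=np.hstack([cv2.resize(im[160:240,105:185],None,fx=5,fy=5),cv2.resize(im[160:240,470:550],None,fx=5,fy=5)]); cv2.imwrite('pics/w13c.png',a[:,:,::-1])
E
```

```text
t: 16.48
position: [0.5111, -0.1965, 0.1431]
tool_rot: [0.704, -0.065, 0.704, 0.065]
contact_force: [-0.2, 0.1, -4.2]
gripper_width: 0.0628
[ 0.51112014 -0.19646596  0.14314434] [-0.15668747  0.11462104 -4.19511526]
```

View pics/w13c.png

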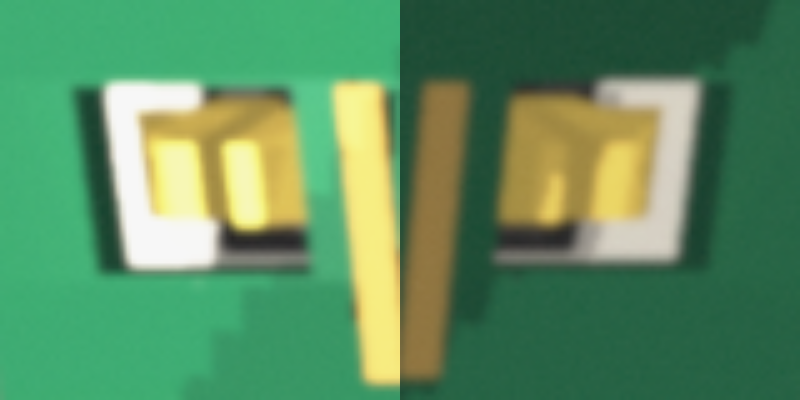

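```bash
python3 -m pendant '0.006 0 0 0 0 0 1; 0.006 0 0 0 0 0 1; 0 0 0 0 0 0 1'; python3 -m pendant '0.005 0 0 0 0 0 1; 0 0 0 0 0 0 1'; python3 -m pendant '0.005 0 0 0 0 0 1; 0 0 0 0 0 0 1'
```

```text
t: 16.9
position: [0.5113, -0.1967, 0.1373]
tool_rot: [0.704, -0.065, 0.704, 0.065]
contact_force: [-0.1, 0.9, -2.9]
gripper_width: 0.0626
t: 17.15
position: [0.5117, -0.1968, 0.1355]
tool_rot: [0.704, -0.066, 0.704, 0.065]
contact_force: [-0.1, -2.4, 1.0]
gripper_width: 0.0626
t: 17.4
position: [0.5123, -0.1967, 0.1341]
tool_rot: [0.705, -0.066, 0.703, 0.065]
contact_force: [-0.5, -0.2, 11.5]
gripper_width: 0.0629
```

Resting on the hooks' slopes, at the expected height. Pressing on with the grip.

```bash
python3 -m pendant '0.006 0 0 0 0 0 1; 0 0 0 0 0 0 1'; python3 -m pendant '0.006 0 0 0 0 0 1; 0 0 0 0 0 0 1'; python3 -m pendant '0.006 0 0 0 0 0 1; 0 0 0 0 0 0 1'
```

```text
t: 17.65
position: [0.5131, -0.1967, 0.132]
tool_rot: [0.706, -0.066, 0.702, 0.065]
contact_force: [1.9, 0.7, 6.1]
gripper_width: 0.0626
t: 17.9
position: [0.5122, -0.1966, 0.1273]
tool_rot: [0.705, -0.066, 0.703, 0.065]
contact_force: [1.6, -0.3, 4.1]
gripper_width: 0.0629
t: 18.15
position: [0.5121, -0.1967, 0.1255]
tool_rot: [0.705, -0.066, 0.703, 0.065]
contact_force: [-2.9, 1.8, 19.4]
gripper_width: 0.063
```

```bash
python3 -m pendant '0.004 0 0 0 0 0 1; 0 0 0 0 0 0 1'; python3 -m pendant '-0.006 0 0 0 0 0 0; 0 0 0 0 0 0 -1; 0 0 0 0 0 0 -1; 0 0 0 0 0 0 -1;-0.05 0 0 0 0 0 -1; -0.1 0 0 0 0 0 -1; -0.1 0 -0.1 0 0 0 -1; 0 0 -0.06 0 0 0 1; 0 0 0 0 0 0 1; 0 0 0 0 0 0 1'; python3 - <<'E'
from h import *
s=r.state();print(s['position'],s['contact_force'])
im,C=grab('wrist','w14'); im,C=grab('scene','s14')
cv2.imwrite('pics/s14c.png',cv2.resize(im[180:340,140:340],None,fx=3.5,fy=3.5)[:,:,::-1])
E
```

```text
t: 18.4
position: [0.5122, -0.1967, 0.1254]
tool_rot: [0.706, -0.066, 0.703, 0.065]
contact_force: [-9.5, 3.1, 38.0]
gripper_width: 0.0627
t: 19.65
position: [0.4387, -0.2102, 0.2434]
tool_rot: [0.704, -0.065, 0.704, 0.065]
contact_force: [0.9, 0.9, 0.2]
gripper_width: 0.0325
[ 0.43871558 -0.21018382  0.24340231] [0.91783168 0.85417322 0.17709185]
```

View pics/w14.png

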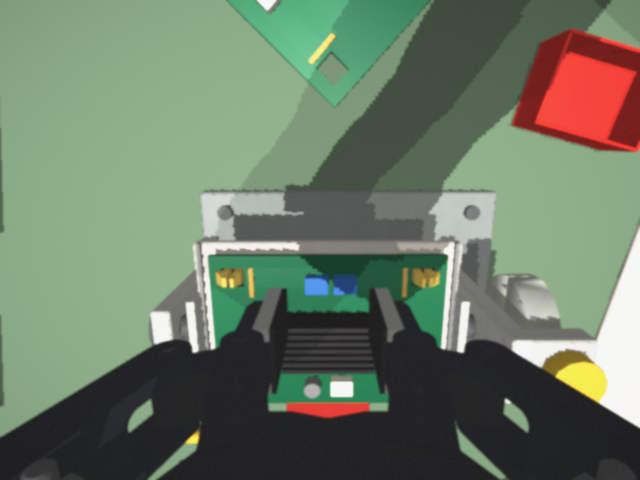

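View pics/s14c.png

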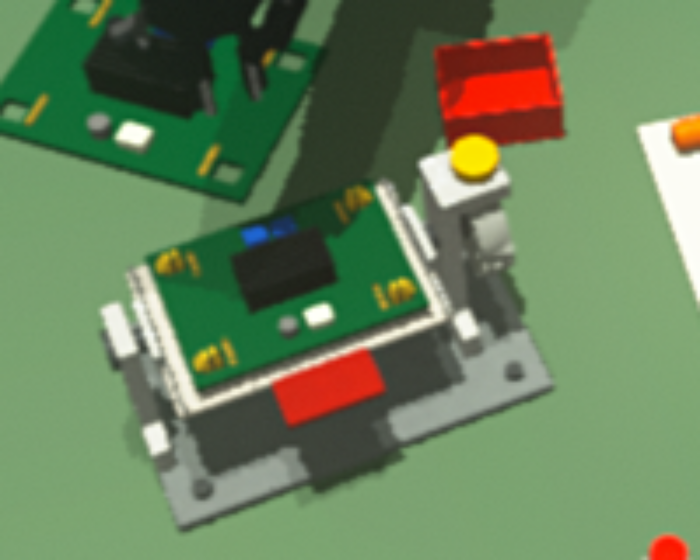

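```bash
python3 -m pendant '0 0.058 0.047 0 0 0 1; 0.02 0.058 0.047 0 0 0 1; 0.07 0 0 0 0 0 1; 0.07 0 0 0 0 0 1; 0.04 0 0 0 0 0 1; 0.014 0 0 0 0 0 1; 0 0 0 0 0 0 1'; python3 -m pendant '0.01 0 0 0 0 0 1; 0 0 0 0 0 0 1'; python3 - <<'E'
from h import *
im,C=grab('wrist','w15')
E
```

```text
t: 20.62
position: [0.4742, -0.1444, 0.1365]
tool_rot: [0.704, -0.065, 0.704, 0.065]
contact_force: [-0.9, -0.5, 0.3]
gripper_width: -0.0002
t: 20.88
position: [0.4742, -0.1446, 0.132]
tool_rot: [0.704, -0.065, 0.704, 0.065]
contact_force: [0.1, -0.4, 0.7]
gripper_width: -0.0001
```

View pics/w15.png

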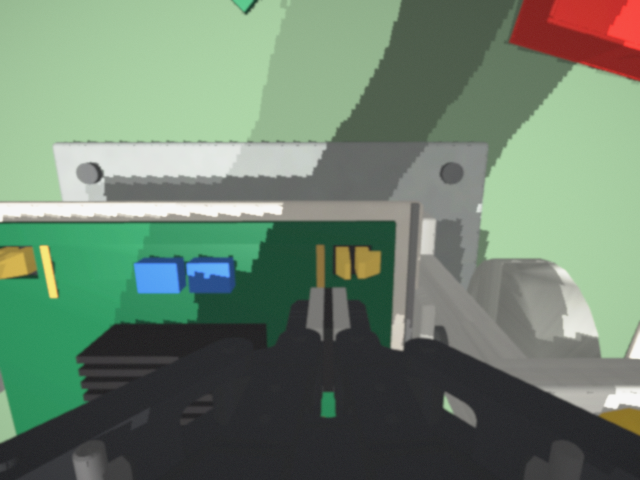

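Fingers stand clear inside the near +y post (351,262). Press.

```bash
python3 -m pendant '0.01 0 0 0 0 0 1; 0.004 0 0 0 0 0 1; 0 0 0 0 0 0 1'; python3 -m pendant '0.004 0 0 0 0 0 1; 0 0 0 0 0 0 1';python3 -m pendant '0.003 0 0 0 0 0 1; 0 0 0 0 0 0 1'
```

```text
t: 21.3
position: [0.4741, -0.1446, 0.1257]
tool_rot: [0.704, -0.065, 0.704, 0.065]
contact_force: [-2.7, -0.2, 11.4]
gripper_width: -0.0003
t: 21.55
position: [0.4739, -0.1447, 0.125]
tool_rot: [0.705, -0.066, 0.703, 0.065]
contact_force: [-9.5, 1.7, 27.4]
gripper_width: -0.0002
t: 21.8
position: [0.474, -0.1447, 0.1247]
tool_rot: [0.705, -0.066, 0.703, 0.065]
contact_force: [-14.2, 3.4, 41.3]
gripper_width: -0.0004
```

```bash
python3 -m pendant '-0.06 0 0 0 0 0 1; -0.05 0 0 0 0 0 1; 0 -0.116 0 0 0 0 1; 0 -0.116 0 0 0 0 1; 0.05 0 0 0 0 0 1; 0.04 0 0 0 0 0 1; 0 0 0 0 0 0 1'; python3 -m pendant '0.01 0 0 0 0 0 1; 0.01 0 0 0 0 0 1; 0 0 0 0 0 0 1'; python3 -m pendant '0.005 0 0 0 0 0 1; 0 0 0 0 0 0 1'
```

```text
t: 22.68
position: [0.4942, -0.2582, 0.1297]
tool_rot: [0.703, -0.065, 0.705, 0.066]
contact_force: [-0.5, 0.1, 0.4]
gripper_width: 0.0003
t: 23.05
position: [0.496, -0.2588, 0.1249]
tool_rot: [0.705, -0.066, 0.703, 0.064]
contact_force: [-8.2, 3.1, 27.6]
gripper_width: -0.0003
t: 23.3
position: [0.496, -0.2588, 0.1246]
tool_rot: [0.706, -0.067, 0.702, 0.064]
contact_force: [-15.8, 6.0, 47.4]
gripper_width: -0.0001
```

```bash
python3 -m pendant '-0.06 0 0 0 0 0 1; 0 0 0.05 0 0 0 1; 0 0 0.05 0 0 0 1; 0.025 0 0 0 0 0 1; 0 0 0 0 0 0 1'; python3 -m pendant '0.01 0 0 0 0 0 1; 0.01 0 0 0 0 0 1; 0 0 0 0 0 0 1'; python3 -m pendant '0.006 0 0 0 0 0 1; 0 0 0 0 0 0 1'
```

```text
t: 23.92
position: [0.5432, -0.2488, 0.135]
tool_rot: [0.703, -0.065, 0.705, 0.066]
contact_force: [-0.4, -0.1, 0.3]
gripper_width: -0.0002
t: 24.3
position: [0.5441, -0.2495, 0.1262]
tool_rot: [0.704, -0.065, 0.704, 0.065]
contact_force: [0.3, -0.5, 0.4]
gripper_width: 0.0001
t: 24.55
position: [0.5446, -0.2495, 0.1252]
tool_rot: [0.705, -0.066, 0.703, 0.065]
contact_force: [-3.5, 2.3, 16.5]
gripper_width: 0.0
```

```bash
python3 -m pendant '0.004 0 0 0 0 0 1; 0 0 0 0 0 0 1'; python3 -m pendant '-0.06 0 0 0 0 0 1; -0.06 0 0 0 0 0 1; 0 0.116 0 0 0 0 1; 0 0.116 0 0 0 0 1; 0.05 0 0 0 0 0 1; 0.03 0 0 0 0 0 1; 0 0 0 0 0 0 1'; python3 -m pendant '0.01 0 0 0 0 0 1; 0.01 0 0 0 0 0 1; 0 0 0 0 0 0 1'; python3 -m pendant '0.01 0 0 0 0 0 1; 0 0 0 0 0 0 1'
```

```text
t: 24.8
position: [0.5447, -0.2495, 0.1249]
tool_rot: [0.705, -0.066, 0.703, 0.065]
contact_force: [-8.1, 4.9, 31.8]
gripper_width: -0.0001
t: 25.68
position: [0.5224, -0.1356, 0.1401]
tool_rot: [0.703, -0.065, 0.705, 0.065]
contact_force: [-0.9, 0.5, 0.6]
gripper_width: 0.0
t: 26.05
position: [0.523, -0.1355, 0.131]
tool_rot: [0.704, -0.065, 0.704, 0.065]
contact_force: [-0.6, 0.6, 0.3]
gripper_width: 0.0001
t: 26.3
position: [0.5229, -0.1353, 0.1259]
tool_rot: [0.704, -0.065, 0.704, 0.065]
contact_force: [-0.9, -0.7, 0.3]
gripper_width: 0.0001
```

```bash
python3 -m pendant '0.006 0 0 0 0 0 1; 0.004 0 0 0 0 0 1; 0 0 0 0 0 0 1'; python3 -m pendant '-0.08 0 0 0 0 0 1; -0.1 0 0 0 0 0 1; -0.1 0 -0.06 0 0 0 1; -0.02 -0.06 -0.1 0 0 0 1; 0 -0.06 -0.1 0 0 0 1; 0 0 0 0 0 0 1; 0 0 0 0 0 0 1'; python3 - <<'E'
from h import *
s=r.state();print(s['position'],s['contact_force'])
im,C=grab('wrist','w16'); cv2.imwrite('pics/w16c.png',cv2.resize(im[200:380,180:560],None,fx=2.1,fy=2.1,interpolation=2)[:,:,::-1])
im,C=grab('scene','s16')
cv2.imwrite('pics/s16c.png',cv2.resize(im[180:340,140:340],None,fx=3.5,fy=3.5,interpolation=2)[:,:,::-1])
E
```

```text
t: 26.68
position: [0.5233, -0.1354, 0.1248]
tool_rot: [0.705, -0.066, 0.703, 0.065]
contact_force: [-10.4, 3.2, 35.2]
gripper_width: -0.0002
t: 27.55
position: [0.4065, -0.2183, 0.2714]
tool_rot: [0.704, -0.065, 0.704, 0.065]
contact_force: [-0.7, -0.1, -0.2]
gripper_width: -0.0002
[ 0.40651448 -0.21829241  0.27138046] [-0.65155857 -0.05442924 -0.15475337]
```

View pics/w16.png

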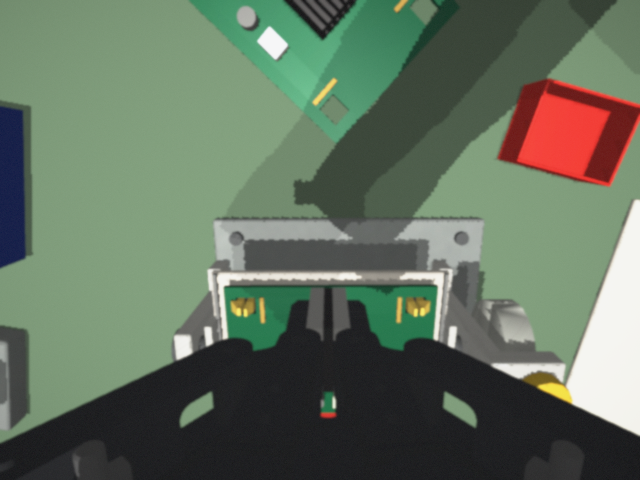

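View pics/s16c.png

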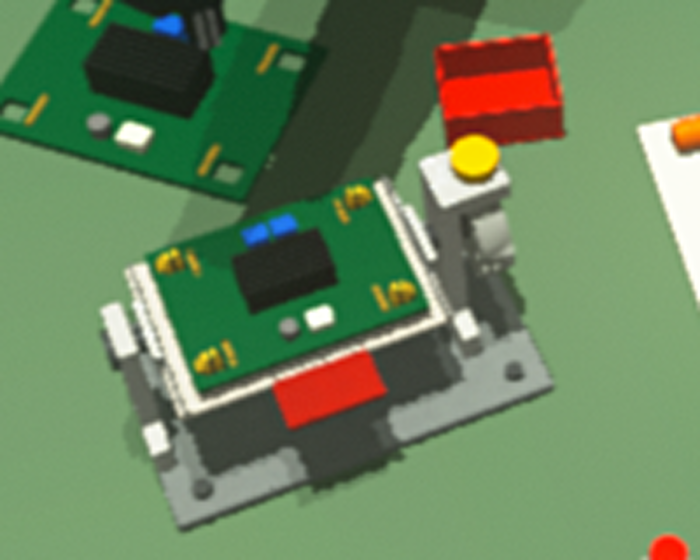

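```bash
python3 - <<'E'
from cell import r
print(r.job_done())
E
```

```text
the job is handed in; nothing more can be done
None
```

The job is handed in at about 27.7 s of the 64 s allowed; `r.job_done()` gives no verdict, so success is judged only from my own checks.

**What I did**
- I pushed the red tab down until the cradle was level.
- I pressed the yellow pin to its stop: the knob top read 192.2 mm against a nominal 192.5 mm, under 32 N.
- I picked up the smaller board from the mat by its heat sink and lined its holes up with the posts, using the wrist camera through the holes.
- I pressed the board down while gripping it, let go, then pressed each of the four corners with closed fingers.

**What the last checks showed**
- All four corners stopped hard with the fingertips at 124.6–124.9 mm under 32–47 N. The board's top should be at 126 mm when home, so all four corners are at an even height. The readings are about 1 mm low, probably because the arm and jig give a little under that push.
- The last pictures show the board level in the cradle and the pin down. The arm is clear, with the wrist force about zero. None of my moves came near a bystander.
- I judged the hooks only from the even corner heights and how they look in the pictures; I did not measure them separately.
- One disagreement: my first wrist-camera reading of the board was about 4 mm off, probably because the arm was still moving when I took it. I corrected it with a closer view before gripping.

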